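Put the dry serving paddle away in the graded block

ROBOT

A 7-joint arm with a two-finger parallel gripper is mounted at the origin on a cart in front of the work surface, level with it; the furniture and walls round the work are solid. World frame = base frame: x ahead of the robot, y to its left, z up, the work surface at z = 0. Lengths are in m, angles in rad, forces in N, time in s.
With the tool pointing down it reaches from about 0.425 to 0.875 m from the base axis. Payload 8.4 kg.
Tool frame: the origin (TCP) lies at the very end of the fingers, on their centre line; the grasp point (between the pads) lies bot.grip_point_offset behind it (bot.grip_point_offset is the distance from the TCP to the grasp point, in m); y points along the fingers, x is the direction in which the jaws open and shut, and the axes are right-handed (so a half turn about y gives the same grasp; the last joint's range is limited). The gripper opens to 85 mm and grips with 20 to 120 N. Pads are 22 mm wide; open, the fingers measure 114 mm over their backs; the gripper's body (76 mm by 85 mm) begins 54 mm behind the grasp point. The pads swing forward as they close: fully open they stand 13 mm farther back than shut.
Start: joints at [1.133, 0.333, 0.04, 1.465, -0.013, 1.343, -0.059], TCP at [0.216, -0.613, 0.231] pointing down, gripper open.
Joint ranges: [-2.58, 2.58], [-0.38, 2.09], [-1.3, 1.39], [0.25, 2.4], [-1.5, 4.64], [0.08, 2.09], [-2.65, 2.65]. Speed limits (rad/s): [2.22, 2.22, 2.79, 2.79, 3.14, 3.14, 3.14].

INTERFACE

Orientations are given as a rotation vector (axis times angle).
In Python, from station import bot gives the robot as it stands.
- The arm moves only by the tool play_rows, never from a script. Its argument "deltas" is a list of rows, each an object with "travel": the shift along the tool's x, y, z in cm, a list of three; "delta_rot": the turn, a rotation vector about the tool's x, y, z in degrees, a list of three. A call has 1 to 20 rows; each row is the pose to reach, as a shift and turn from the pose measured when the call began, along the tool's axes at that moment; what a row does not reach only later rows make up. A row lasts 1/8 s, in which the tool goes at most 62.5 mm and 10.7 degrees, less where a joint would pass 70% of its speed; a pose out of reach is approached as far as the arm can. A call with a gripper value outside its range is refused whole. "jaw" is the gripper command: -1 is fully open, 1 is shut, values between are in proportion, set as the call begins (left out, the last holds). The fingers move at their own pace and stop on an object; "newtons" is the grip in N (left out, the last holds). Time passes only in rows, so rows that repeat a pose let the fingers close. It gives the time, the measured TCP pose, the force and the opening at its end, in the units of the state.
- bot.state(): the state, without advancing time (a new reading comes with each control period).
- bot.camera(name): name is "scene" or "top" or "wrist"; returns the picture (400x640x3 uint8, red, green, blue); there is no depth.
- bot.get_calibration(name): a dict with "fx", "fy", "cx", "cy" (pixels), "cam_to_world" (4x4, takes a point from camera to world coordinates); the wrist camera has in their place "hand_eye" (4x4, takes a point from camera to tool coordinates, whose origin is the TCP and whose axes are the tool frame's). Camera axes: x right, y up, looking along -z (the intrinsics and any distortion apply to the point x, -y, -z); pixel columns grow to the right and rows downward; lengths in m; the calibration is good to about 2 mm. A picture is of the moment at which its call begins: read the wrist's pose just before it. get_calibration takes no time and is no camera call.
- bot.job_done(): hands the job in, once; it reports no verdict.
Trained networks look in the newest picture that a camera, given by its name, has taken for a name from the list of things; names that differ only in an ending like _2 or _b are one class to them, and where a whole thing is asked for, a point or a joint stands for the part that bears it (a point fixed in the world has none). Each returns a list of dicts, best first, with "p" (0 to 1); they miss things now and then, are a little off and sometimes report something else, mostly with a low value. They report only what shows in the picture. A call takes as long as a camera call.
- bot.find_in(camera, thing): "position" ([x, y, z] in m, in world coordinates, good to about 4 mm: the middle of the surface that is visible of it).
- bot.regions_of(camera, thing): "pixels" (400x640 bool, what is visible of it).
The state is a dict: "time": time; "joint_positions": joint angles; "qd": joint speeds; "joint_torque": joint torques, N m; "tcp_pos": TCP position; "ee_rot": TCP orientation; "wrist_force": force on the tool from outside, world axes, zero at the start; "ft_torque": the same for the moment, N m; "gripper_width": finger opening in m.
Only numpy, scipy, OpenCV 4.12 (cv2) and the standard library are available. Lean on these libraries where they do the work, as an engineer would, in place of code of your own. Each camera call takes 0.05 s, during which the arm holds its last target. There are 200 camera calls.

TASK

The front paddle in the drainer, the one nearest you, is dry: put it away standing on its blade in the slotted wooden block. The slots get wider from left to right and each paddle lives in the narrowest slot that takes it, so set its lower edge on every slot in turn from the narrow end until the first one lets it down to the slot's floor, and leave it there; lower it, do not drop it in. Leave the two wet paddles in the drainer and the mug, the cup and the jug where they are.

Things in the scene. Friction and masses are not known exactly. Their poses are not given: they have to be found in the camera images.
- paddle_a: Wooden serving paddle, 0.22 kg, 185 mm tall, standing blade down. Blade 100 wide, round-shouldered, up to 110 mm; 13, 19 or 25 mm thick (one paddle of each; which is which is not told: the slots tell); lower edge eased 2.5 mm. Handle 28 thick, 34 wide, 110 to 185 mm up, same on all, in line with the blade; best gripped near the top. Origin: middle of the lower edge; x across the thickness, y along the width, z up.
- paddle_b: Wooden serving paddle, 0.22 kg, 185 mm tall, standing blade down. Blade 100 wide, round-shouldered, up to 110 mm; 13, 19 or 25 mm thick (one paddle of each; which is which is not told: the slots tell); lower edge eased 2.5 mm. Handle 28 thick, 34 wide, 110 to 185 mm up, same on all, in line with the blade; best gripped near the top. Origin: middle of the lower edge; x across the thickness, y along the width, z up.
- paddle_c: Wooden serving paddle, 0.22 kg, 185 mm tall, standing blade down. Blade 100 wide, round-shouldered, up to 110 mm; 13, 19 or 25 mm thick (one paddle of each; which is which is not told: the slots tell); lower edge eased 2.5 mm. Handle 28 thick, 34 wide, 110 to 185 mm up, same on all, in line with the blade; best gripped near the top. Origin: middle of the lower edge; x across the thickness, y along the width, z up.
- drainer: Fixed steel drip pan, 210 x 136 mm, with four pairs of wire hoops 66 mm high at x = -72, -24, +24 and +72 mm; a paddle stands in all but the second from the front (28 mm gap), faces towards -x and +x, on the pan's floor 8 mm above the counter. -x is the front, the robot's side. Origin: centre of the underside, on the counter.
- block: Fixed wooden block, 120 (x) x 166 (y) x 64 mm high, with four straight slots cut along its x, open at both ends, in a row along y: 11, 17, 23 and 29 mm wide, narrowest at +y (left), widest at -y; all 50 mm deep with a flat floor 14 mm above the counter. Origin: centre of the underside, on the counter.
- slot_1 (a point): Centre of the mouth of the block's 11 mm slot (number 1 from the narrow end), level with the block's top, 64 mm above the counter, at y = 61.5 mm in the block. Axes as the block's: x along the slot, y across it.
- slot_2 (a point): Centre of the mouth of the block's 17 mm slot (number 2 from the narrow end), level with the block's top, 64 mm above the counter, at y = 29.5 mm in the block. Axes as the block's: x along the slot, y across it.
- slot_3 (a point): Centre of the mouth of the block's 23 mm slot (number 3 from the narrow end), level with the block's top, 64 mm above the counter, at y = -8.5 mm in the block. Axes as the block's: x along the slot, y across it.
- slot_4 (a point): Centre of the mouth of the block's 29 mm slot (number 4 from the narrow end), level with the block's top, 64 mm above the counter, at y = -52.5 mm in the block. Axes as the block's: x along the slot, y across it.
- red_mug: Bystander: red mug, 87 mm across, 97 mm high, standing between the drainer and the block, at the back. Origin: centre of its underside.
- espresso_cup: Bystander: small brown espresso cup, 64 mm across, 50 mm high, at the front left. Origin: centre of its underside.
- milk_jug: Bystander: steel milk jug, 125 x 84 mm with its handle, 112 mm high, at the left edge. Origin: centre of its underside.

How it is judged:
By the outcome, as a careful person would: the job done as asked, in the order asked, and still so for the second after the job is handed in, with the robot touching nothing.
It also fails if it takes over 51 s, if anything falls off the work surface, if the arm or the gripper's body presses on something with over 40 N, if the wrist force passes 120 N, or if a joint passes its speed limit or range.

## Working session

There is one attempt and no reset: what is moved stays moved. The work goes in short steps, Python scripts to look and compute and a tool call to move; the robot and the scene stay as the last step left them, time stands still between calls to the robot, and variables do not carry over. Pictures are saved under pics/ and viewed, about 8 in all and at most 12, crops included, and the job is handed in when it is done.

Besides the shell and the picture viewer there is one more tool, called after "Request:" by a JSON object that holds its "name" and its "arguments", one argument or row to a line. play_rows: Moves the arm, as the interface text tells. Its arguments: {"type":"object","properties":{"deltas":{"type":"array"},"jaw":{"type":"number"},"newtons":{"type":"number"}},"required":["deltas"]}

```bash
mkdir -p pics; ls; cat > h.py <<'E'
import numpy as np,cv2
from station import bot
from scipy.spatial.transform import Rotation as R
def save(n,f,crop=None,s=1):
    im=bot.camera(n)
    if crop: im=im[crop[1]:crop[3],crop[0]:crop[2]]
    im=cv2.resize(im,None,fx=s,fy=s,interpolation=cv2.INTER_CUBIC)
    cv2.imwrite('pics/'+f,im[:,:,::-1]); return im
def cal(n):
    c=bot.get_calibration(n)
    if 'cam_to_world' in c: T=np.array(c['cam_to_world'])
    else:
        s=bot.state();W=np.eye(4);W[:3,:3]=R.from_rotvec(s['ee_rot']).as_matrix();W[:3,3]=s['tcp_pos'];T=W@np.array(c['hand_eye'])
    return c,T
def pix2w(n,u,v,z):
    c,T=cal(n)
    d=T[:3,:3]@np.array([(u-c['cx'])/c['fx'],-(v-c['cy'])/c['fy'],-1])
    return T[:3,3]+d*(z-T[2,3])/d[2]
def w2pix(n,p):
    c,T=cal(n);q=np.linalg.inv(T)@np.append(p,1)
    return c['cx']+c['fx']*q[0]/-q[2],c['cy']-c['fy']*q[1]/-q[2]
def to_tool(p):
    s=bot.state();return R.from_rotvec(s['ee_rot']).as_matrix().T@(np.array(p)-s['tcp_pos'])*100
E
python3 - <<'E'
from h import *
np.set_printoptions(precision=4,suppress=True)
s=bot.state();print(s);print(bot.grip_point_offset);print(R.from_rotvec(s['ee_rot']).as_matrix())
a=save('top','top.png');b=save('scene','scene.png')
for n in('top','scene'):
  c,T=cal(n);print(n,{k:v for k,v in c.items()})
  for t in('paddle_a','drainer','block','red_mug','espresso_cup','milk_jug','slot_1'):
    print(n,t,[(np.round(d['position'],4),round(d['p'],2)) for d in bot.find_in(n,t)])
print(bot.state()['time'])
E
```

```text
pics
{'time': 0.0, 'joint_positions': array([ 1.1328,  0.3339,  0.0399,  1.4663, -0.0134,  1.3433, -0.0585]), 'qd': array([ 0.0005,  0.0008, -0.001 , -0.0009, -0.0002,  0.0006,  0.0029]), 'joint_torque': array([  0.0001, -65.8558,   1.3655, -40.5571,   0.0169,   0.0126,
         0.    ]), 'tcp_pos': array([ 0.2158, -0.6126,  0.2304]), 'ee_rot': array([-1.3497,  0.9572, -0.9549]), 'wrist_force': array([-0.7012,  0.4535,  0.2148]), 'ft_torque': array([-0.032 ,  0.0813, -0.0232]), 'gripper_width': 0.08551623898122278}
0.0187
[[ 0.3323 -0.0007  0.9432]
 [-0.9432  0.0015  0.3323]
 [-0.0016 -1.     -0.0001]]
top {'fx': 459.55064777018214, 'fy': 459.55064777018214, 'cx': 325.71996840898004, 'cy': 203.98200652633332, 'cam_to_world': array([[-0.0184,  0.9857, -0.1676,  0.3459],
       [-0.9998, -0.0201, -0.0084,  0.0073],
       [-0.0116,  0.1674,  0.9858,  1.2028],
       [ 0.    ,  0.    ,  0.    ,  1.    ]])}
top paddle_a [(array([0.5921, 0.1461, 0.111 ]), 0.78), (array([0.5449, 0.1471, 0.1116]), 0.59)]
top drainer [(array([0.506 , 0.1383, 0.0069]), 0.82)]
top block [(array([ 0.5581, -0.23
[... 468 characters left out ...]
8601,  0.1827, -0.4763, -0.239 ],
       [-0.5098, -0.3416,  0.7896,  1.2694],
       [-0.0185,  0.9219,  0.387 ,  0.6773],
       [ 0.    ,  0.    ,  0.    ,  1.    ]])}
scene paddle_a [(array([0.4423, 0.1644, 0.0922]), 0.96), (array([0.5856, 0.1651, 0.1022]), 0.96), (array([0.5416, 0.1662, 0.0945]), 0.77)]
scene drainer [(array([0.4966, 0.1904, 0.0136]), 0.64)]
scene block [(array([ 0.5371, -0.1963,  0.0533]), 0.58)]
scene red_mug [(array([ 0.5366, -0.1999,  0.0488]), 0.19)]
scene espresso_cup [(array([0.3339, 0.3076, 0.0391]), 0.64), (array([0.4984, 0.1885, 0.01  ]), 0.6)]
scene milk_jug [(array([0.5021, 0.3857, 0.0686]), 0.59)]
scene slot_1 [(array([ 0.5397, -0.1974,  0.0506]), 0.6)]
0.8
```

View pics/top.png

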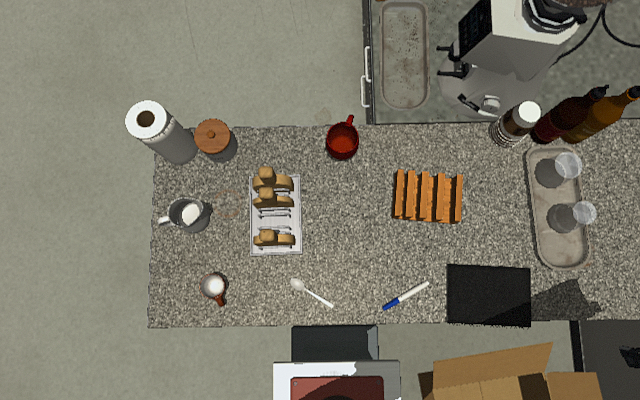

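View pics/scene.png

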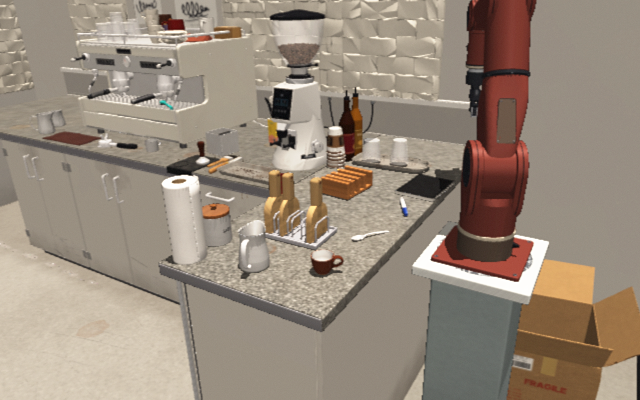

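The top view shows the front paddle at about (268,238), with the other two at (270,175) and (270,198). The block is at about (428,197), turned slightly, with its narrow slot on the left. The mug (342,140), cup (214,285) and jug (190,213) are clear of the work. Next I'll measure the drainer, the block and the front handle from the masks.

```bash
python3 - <<'E'
from h import *
np.set_printoptions(precision=4,suppress=True)
im=save('top','t2.png')
def rect(m,z):
    P=np.array([pix2w('top',u,v,z)[:2] for v,u in np.argwhere(m)],np.float32)
    r=cv2.minAreaRect(P*1000); return np.round(r[0],1),np.round(r[1],1),round(r[2],1)
for t,z in(('block',.064),('drainer',.0)):
    for d in bot.regions_of('top',t)[:1]: print(t,d['p'],rect(d['pixels'],z))
for d in bot.regions_of('top','paddle_a'):
    v,u=np.nonzero(d['pixels']);print('pad',d['p'],u.min(),u.max(),v.min(),v.max(),u.mean(),v.mean())
c=im[140:260,240:480]
cv2.imwrite('pics/c1.png',cv2.resize(c,None,fx=3.3,fy=3.3,interpolation=cv2.INTER_CUBIC)[:,:,::-1])
E
```

```text
Traceback (most recent call last):
  File "h.py", line 16, in pix2w
    c,T=cal(n)
        ~~~^^^
  File "h.py", line 10, in cal
    c=bot.get_calibration(n)
ValueError: time passes only in moves, steps and waits
```

```bash
sed -i 's/^def pix2w/_C={}\n_cal=cal\ndef cal(n):\n    if n not in _C: _C[n]=_cal(n)\n    return _C[n]\ndef pix2w/' h.py; python3 - <<'E'
from h import *
np.set_printoptions(precision=4,suppress=True)
im=save('top','t2.png')
def rect(m,z):
    P=np.array([pix2w('top',u,v,z)[:2] for v,u in np.argwhere(m)],np.float32)
    r=cv2.minAreaRect(P*1000); return np.round(r[0],1),np.round(r[1],1),round(r[2],1)
for t,z in(('block',.064),('drainer',.0)):
    for d in bot.regions_of('top',t)[:1]: print(t,d['p'],rect(d['pixels'],z))
for d in bot.regions_of('top','paddle_a'):
    v,u=np.nonzero(d['pixels']);print('pad',d['p'],u.min(),u.max(),v.min(),v.max(),u.mean(),v.mean())
print(bot.state()['time'])
c=im[140:260,240:480]
cv2.imwrite('pics/c1.png',cv2.resize(c,None,fx=3.3,fy=3.3,interpolation=cv2.INTER_CUBIC)[:,:,::-1])
print(w2pix('top',[.44,.15,.193]))
E
```

```text
block 0.64 (array([ 555. , -237.3]), array([174.6, 127.8]), 81.8)
drainer 0.67 (array([525.2, 153.2]), array([209.5, 140. ]), 1.6)
pad 0.61 253 295 228 246 272.77430555555554 238.11458333333334
pad 0.61 252 294 166 190 271.948224852071 179.2958579881657
pad 0.59 252 293 186 207 270.2901554404145 198.66666666666666
pad 0.55 325 359 114 159 342.3303491495076 139.0313339301701
1.1
(np.float64(265.49670852316797), np.float64(239.90366465836564))
```

View pics/c1.png

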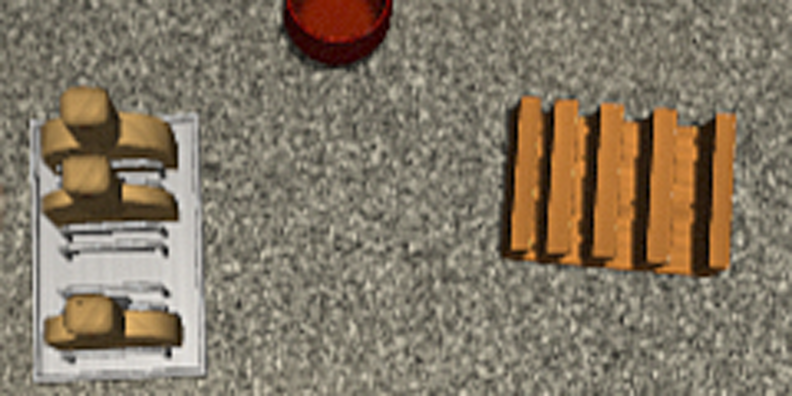

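Handle top is near pixel (267,235), which puts it at about (0.451, 0.147, 0.193). The block is at about (0.555,-0.237), yaw about -5°. I'll go over the block first and look at it on the way to the paddle.

```bash
cat >> h.py <<'E'
def goal(p,ang):
    """TCP at p, pointing down, tool x at ang deg in world xy -> travel cm, rotvec deg"""
    s=bot.state();M=R.from_rotvec(s['ee_rot']).as_matrix();a=np.radians(ang)
    x=np.array([np.cos(a),np.sin(a),0]);y=np.array([0,0,-1.]);G=np.stack([x,y,np.cross(x,y)],1)
    print('travel',np.round(M.T@(np.array(p)-s['tcp_pos'])*100,2),'rot',np.round(np.degrees(R.from_matrix(M.T@G).as_rotvec()),2),'t',s['time'])
E
python3 - <<'E'
from h import *
c=bot.get_calibration('wrist');print(c)
goal([.52,-.23,.33],0)
goal([.52,-.23,.33],-67)
E
```

```text
{'fx': 290.3970968554146, 'fy': 290.3970968554146, 'cx': 320.6518470575985, 'cy': 200.75397741125553, 'hand_eye': array([[ 9.99999562e-01,  5.42070687e-04,  7.63070020e-04,
         5.36174185e-05],
       [ 5.55657548e-04,  3.12246839e-01, -9.50000844e-01,
        -1.42433836e-01],
       [-7.53233812e-04,  9.50000851e-01,  3.12246401e-01,
         7.95102860e-02],
       [ 0.00000000e+00,  0.00000000e+00,  0.00000000e+00,
         1.00000000e+00]])}
travel [-26.02  -9.87  41.4 ] rot [  0.   -70.59   0.  ] t 1.1
travel [-26.02  -9.87  41.4 ] rot [ 0.   -3.59  0.  ] t 1.1
```

```bash
python3 - <<'E'
from h import *
goal([.55,-.30,.27],0)
E
```

```text
travel [-18.42  -3.87  41.9 ] rot [  0.   -70.59   0.  ] t 1.1
```

Request:
{"name": "play_rows", "arguments": {
  "deltas": [
    {"travel": [-18.4,-3.9,41.9],"delta_rot": [0,-70.6,0]},
    {"travel": [-18.4,-3.9,41.9],"delta_rot": [0,-70.6,0]},
    {"travel": [-18.4,-3.9,41.9],"delta_rot": [0,-70.6,0]},
    {"travel": [-18.4,-3.9,41.9],"delta_rot": [0,-70.6,0]},
    {"travel": [-18.4,-3.9,41.9],"delta_rot": [0,-70.6,0]},
    {"travel": [-18.4,-3.9,41.9],"delta_rot": [0,-70.6,0]},
    {"travel": [-18.4,-3.9,41.9],"delta_rot": [0,-70.6,0]},
    {"travel": [-18.4,-3.9,41.9],"delta_rot": [0,-70.6,0]},
    {"travel": [-18.4,-3.9,41.9],"delta_rot": [0,-70.6,0]},
    {"travel": [-18.4,-3.9,41.9],"delta_rot": [0,-70.6,0]},
    {"travel": [-18.4,-3.9,41.9],"delta_rot": [0,-70.6,0]},
    {"travel": [-18.4,-3.9,41.9],"delta_rot": [0,-70.6,0]}
  ]
}}

```text
time: 2.6
tcp_pos: [0.5493, -0.3013, 0.2703]
ee_rot: [-1.571, 0.002, -0.001]
wrist_force: [0.6, -0.2, 0.1]
gripper_width: 0.0853
```

```bash
python3 - <<'E'
from h import *
s=bot.state();print(s['tcp_pos'],s['ee_rot'],s['qd'].round(3),s['time'])
im=save('wrist','w1.png')
print(w2pix('wrist',[.555,-.237,.064]))
goal([.452,.147,.27],0)
E
```

```text
[ 0.54929082 -0.30132873  0.27033608] [-1.57107722e+00  1.59713791e-03 -1.23396542e-03] [-0.006  0.    -0.008 -0.004 -0.     0.002  0.001] 2.6
(np.float64(325.899282650692), np.float64(119.77349441474512))
travel [-9.810e+00  3.000e-02  4.479e+01] rot [ 0.01 -0.08 -0.  ] t 2.65
```

View pics/w1.png

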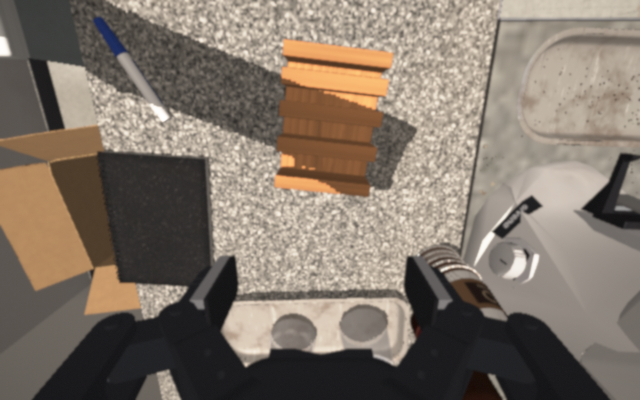

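```bash
python3 - <<'E'
from h import *
np.set_printoptions(precision=4,suppress=True)
px=[(284,39),(393,52),(276,188),(369,195)]
W=np.array([pix2w('wrist',*p,.064)[:2] for p in px]);print(W,W.mean(0))
print([round(float(np.linalg.norm(W[a]-W[b])),4) for a,b in((0,1),(2,3),(0,2),(1,3))])
M=np.array([[-60,83],[60,83],[-60,-83],[60,-83]])/1000.
A=M;B=W-W.mean(0);th=np.arctan2((A[:,0]*B[:,1]-A[:,1]*B[:,0]).sum(),(A*B).sum());print('yaw',np.degrees(th))
im=cv2.imread('pics/w1.png')[20:215,240:430];im=cv2.resize(im,None,fx=3,fy=3,interpolation=cv2.INTER_CUBIC)
c=W.mean(0);Rz=np.array([[np.cos(th),-np.sin(th)],[np.sin(th),np.cos(th)]])
ys=[83,-83]
for y,w in((61.5,11),(29.5,17),(-8.5,23),(-52.5,29)): ys+=[y-w/2,y+w/2]
for y in ys:
    q=[w2pix('wrist',np.append(c+Rz@np.array([x,y/1000]),.064)) for x in(-.06,.06)]
    q=[(int((a+.5-240)*3),int((b+.5-20)*3)) for a,b in q];cv2.line(im,*q,(255,255,0),1)
cv2.imwrite('pics/w1c.png',im)
E
```

```text
[[ 0.5099 -0.1537]
 [ 0.6274 -0.1664]
 [ 0.4931 -0.3189]
 [ 0.6095 -0.3282]] [ 0.56   -0.2418]
[0.1181, 0.1167, 0.166, 0.1628]
yaw -5.840419989400656
```

View pics/w1c.png

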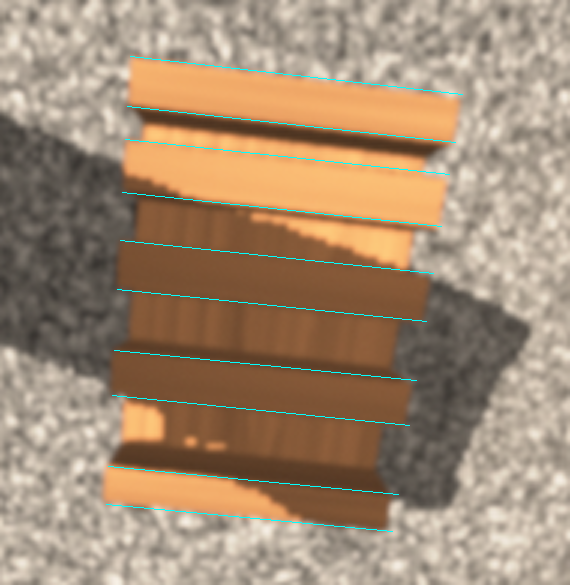

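Request:
{"name": "play_rows", "arguments": {
  "deltas": [
    {"travel": [-9.8,0,44.8],"delta_rot": [0,0,0]},
    {"travel": [-9.8,0,44.8],"delta_rot": [0,0,0]},
    {"travel": [-9.8,0,44.8],"delta_rot": [0,0,0]},
    {"travel": [-9.8,0,44.8],"delta_rot": [0,0,0]},
    {"travel": [-9.8,0,44.8],"delta_rot": [0,0,0]},
    {"travel": [-9.8,0,44.8],"delta_rot": [0,0,0]},
    {"travel": [-9.8,0,44.8],"delta_rot": [0,0,0]},
    {"travel": [-9.8,0,44.8],"delta_rot": [0,0,0]},
    {"travel": [-9.8,0,44.8],"delta_rot": [0,0,0]},
    {"travel": [-9.8,0,44.8],"delta_rot": [0,0,0]},
    {"travel": [-9.8,0,44.8],"delta_rot": [0,0,0]}
  ]
}}

```text
time: 4.03
tcp_pos: [0.4525, 0.1455, 0.2702]
ee_rot: [-1.571, 0.003, -0.003]
wrist_force: [0.4, 0.3, 0.8]
gripper_width: 0.0853
```

The slot overlay fits to about 1 mm: block at (0.560,-0.242), yaw -5.8°. Now a look at the front paddle from above.

```bash
python3 - <<'E'
from h import *
np.set_printoptions(precision=4,suppress=True)
im=save('wrist','w2.png')
print(bot.state()['tcp_pos'],w2pix('wrist',[.452,.147,.193]))
for d in bot.find_in('wrist','paddle_a'): print(d['position'],d['p'])
for d in bot.regions_of('wrist','paddle_a'):
    v,u=np.nonzero(d['pixels']);print('pad',d['p'],u.min(),u.max(),v.min(),v.max())
E
```

```text
[0.4524 0.1458 0.2702] (np.float64(321.0250278313856), np.float64(208.56922125105564))
[0.5893, 0.1667, 0.1441] 0.82
[0.5459, 0.1635, 0.1454] 0.74
[0.454, 0.1635, 0.1853] 0.64
pad 0.91 417 516 123 217
pad 0.86 386 456 124 218
pad 0.84 304 339 126 222
pad 0.16 183 251 0 63
```

View pics/w2.png

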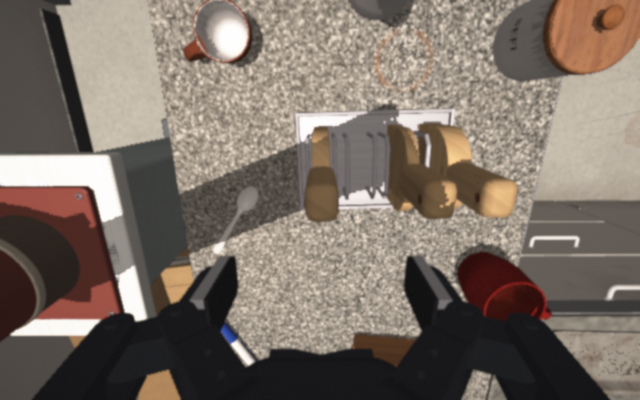

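The front handle is centred at about (321,203), in line with the prediction, so x is about 0.4525 and y about 0.151. The drainer is turned about +1.5°. I'll descend and grip.

```bash
python3 - <<'E'
from h import *
goal([.4525,.151,.154],1.5)
E
```

```text
travel [ 0.02 11.62  0.48] rot [ 0.01 -1.66 -0.01] t 4.175
```

Request:
{"name": "play_rows", "arguments": {
  "deltas": [
    {"travel": [0,4,0.5],"delta_rot": [0,-1.6,0]},
    {"travel": [0,8,0.5],"delta_rot": [0,-1.6,0]},
    {"travel": [0,11.6,0.5],"delta_rot": [0,-1.6,0]},
    {"travel": [0,11.6,0.5],"delta_rot": [0,-1.6,0]},
    {"travel": [0,11.6,0.5],"delta_rot": [0,-1.6,0]},
    {"travel": [0,11.6,0.5],"delta_rot": [0,-1.6,0]}
  ]
}}

```text
time: 4.92
tcp_pos: [0.4533, 0.1515, 0.1559]
ee_rot: [-1.571, -0.021, 0.018]
wrist_force: [-0.3, 0.3, 0.0]
gripper_width: 0.0853
```

Request:
{"name": "play_rows", "arguments": {
  "deltas": [
    {"travel": [0,0,0],"delta_rot": [0,0,0]},
    {"travel": [0,0,0],"delta_rot": [0,0,0]},
    {"travel": [0,0,0],"delta_rot": [0,0,0]},
    {"travel": [0,0,0],"delta_rot": [0,0,0]},
    {"travel": [0,0,0],"delta_rot": [0,0,0]},
    {"travel": [0,0,0],"delta_rot": [0,0,0]},
    {"travel": [0,0,0],"delta_rot": [0,0,0]},
    {"travel": [0,0,0],"delta_rot": [0,0,0]}
  ],
  "jaw": 1,
  "newtons": 60
}}

```text
time: 5.92
tcp_pos: [0.4535, 0.1517, 0.1561]
ee_rot: [-1.57, -0.022, 0.017]
wrist_force: [-1.1, -0.3, 4.6]
gripper_width: 0.0275
```

```bash
python3 - <<'E'
from h import *
s=bot.state();goal([s['tcp_pos'][0],s['tcp_pos'][1],.29],1.5);print(s['tcp_pos'],s['wrist_force'],s['gripper_width'])
E
```

```text
travel [  0.04 -13.39   0.  ] rot [-0.02 -0.07  0.15] t 5.925
[0.45352295 0.15165953 0.15613106] [-1.11598789 -0.32549238  4.58562329] 0.027490438242060652
```

Request:
{"name": "play_rows", "arguments": {
  "deltas": [
    {"travel": [0,-2,0],"delta_rot": [0,0,0]},
    {"travel": [0,-5,0],"delta_rot": [0,0,0]},
    {"travel": [0,-8,0],"delta_rot": [0,0,0]},
    {"travel": [0,-10.5,0],"delta_rot": [0,0,0]},
    {"travel": [0,-10.5,0],"delta_rot": [0,0,0]}
  ]
}}

```text
time: 6.55
tcp_pos: [0.4538, 0.1518, 0.2621]
ee_rot: [-1.57, -0.023, 0.016]
wrist_force: [0.7, 0.3, -2.2]
gripper_width: 0.0274
```

```bash
cat >> h.py <<'E'
C=np.array([.560,-.2418]);TH=np.radians(-5.84)
def slot(y,x=0): return C+np.array([[np.cos(TH),-np.sin(TH)],[np.sin(TH),np.cos(TH)]])@np.array([x,y])
E
python3 - <<'E'
from h import *
s=bot.state();print(s['tcp_pos'],s['wrist_force'],s['gripper_width'])
p=slot(.0615);print(p);goal([*p,.255],-95.8)
E
```

```text
[0.45383825 0.15181198 0.26213626] [ 0.66631362  0.30805299 -2.21914888] 0.0274215849673522
[ 0.56625768 -0.18061919]
travel [ 10.41   0.75 -33.51] rot [-0.26 97.22  0.19] t 6.55
```

Lifted: the wrist reads -2.2 N, which matches the paddle's weight. Now over to slot 1.

Request:
{"name": "play_rows", "arguments": {
  "deltas": [
    {"travel": [2,0,-6],"delta_rot": [0,10,0]},
    {"travel": [4,0.2,-12],"delta_rot": [0,20,0]},
    {"travel": [5.5,0.4,-18],"delta_rot": [0,30,0]},
    {"travel": [7,0.5,-23],"delta_rot": [0,40,0]},
    {"travel": [8.5,0.6,-27],"delta_rot": [0,50,0]},
    {"travel": [9.5,0.7,-30],"delta_rot": [0,60,0]},
    {"travel": [10,0.7,-32],"delta_rot": [0,70,0]},
    {"travel": [10.4,0.7,-33.5],"delta_rot": [0,80,0]},
    {"travel": [10.4,0.7,-33.5],"delta_rot": [-0.2,90,0.1]},
    {"travel": [10.4,0.7,-33.5],"delta_rot": [-0.2,97.2,0.2]},
    {"travel": [10.4,0.7,-33.5],"delta_rot": [-0.2,97.2,0.2]},
    {"travel": [10.4,0.7,-33.5],"delta_rot": [-0.2,97.2,0.2]},
    {"travel": [10.4,0.7,-33.5],"delta_rot": [-0.2,97.2,0.2]}
  ]
}}

```text
time: 8.18
tcp_pos: [0.566, -0.1805, 0.2551]
ee_rot: [-1.16, 1.282, -1.281]
wrist_force: [0.0, -0.3, -1.8]
gripper_width: 0.0273
```

```bash
python3 - <<'E'
from h import *
s=bot.state();print(s['tcp_pos'],s['wrist_force'],s['gripper_width'])
im=save('wrist','w3.png')
p=slot(.0615);goal([*p,.217],-95.8)
E
```

```text
[ 0.56599542 -0.18046914  0.25508087] [ 0.00974356 -0.26433703 -1.8294067 ] 0.027251844045473463
travel [0.01 3.82 0.02] rot [-0.01  0.09 -0.05] t 8.225
```

View pics/w3.png

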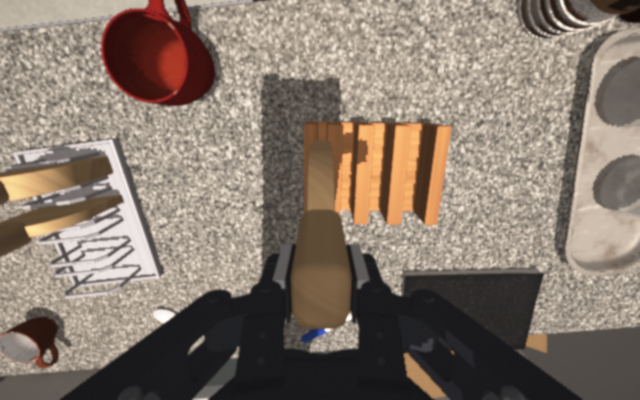

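The paddle hangs over slot 1 with its lower edge at about (320,140), in line with the slot. Lowering onto it gently.

Request:
{"name": "play_rows", "arguments": {
  "deltas": [
    {"travel": [0,2,0],"delta_rot": [0,0.1,0]},
    {"travel": [0,3.5,0],"delta_rot": [0,0.1,0]},
    {"travel": [0,3.9,0],"delta_rot": [0,0.1,0]},
    {"travel": [0,4.1,0],"delta_rot": [0,0.1,0]},
    {"travel": [0,4.3,0],"delta_rot": [0,0.1,0]},
    {"travel": [0,4.4,0],"delta_rot": [0,0.1,0]},
    {"travel": [0,4.4,0],"delta_rot": [0,0.1,0]}
  ]
}}

```text
time: 9.1
tcp_pos: [0.5665, -0.1805, 0.2122]
ee_rot: [-1.158, 1.282, -1.284]
wrist_force: [-0.3, 1.0, 4.5]
gripper_width: 0.0274
```

Request:
{"name": "play_rows", "arguments": {
  "deltas": [
    {"travel": [0,0.2,0],"delta_rot": [0,0,0]},
    {"travel": [0,0.35,0],"delta_rot": [0,0,0]},
    {"travel": [0,0.35,0],"delta_rot": [0,0,0]},
    {"travel": [0,0.35,0],"delta_rot": [0,0,0]}
  ]
}}

```text
time: 9.6
tcp_pos: [0.5672, -0.1807, 0.2121]
ee_rot: [-1.157, 1.28, -1.286]
wrist_force: [-7.7, 1.6, 21.8]
gripper_width: 0.0273
```

```bash
python3 - <<'E'
from h import *
s=bot.state();print(s['tcp_pos'],s['wrist_force'],s['ft_torque'])
p=slot(.0295);goal([*p,.222],-95.8)
E
```

```text
[ 0.56715677 -0.18067595  0.21208426] [-7.7431078   1.59199328 21.84898297] [0.62196056 1.94206397 0.10627575]
travel [ 3.2  -0.99 -0.09] rot [-0.27 -0.01  0.03] t 9.6
```

Slot 1 refuses it: the edge stops at block-top height with 22 N on it. On to slot 2.

Request:
{"name": "play_rows", "arguments": {
  "deltas": [
    {"travel": [0,-1.5,0],"delta_rot": [0,0,0]},
    {"travel": [0,-1.5,0],"delta_rot": [-0.2,0,0]},
    {"travel": [1.6,-1.5,0],"delta_rot": [-0.2,0,0]},
    {"travel": [3.2,-1.5,-0.1],"delta_rot": [-0.2,0,0]},
    {"travel": [3.2,-1.5,-0.1],"delta_rot": [-0.2,0,0]},
    {"travel": [3.2,-1.5,-0.1],"delta_rot": [-0.2,0,0]}
  ]
}}

```text
time: 10.35
tcp_pos: [0.5628, -0.2123, 0.2267]
ee_rot: [-1.159, 1.283, -1.284]
wrist_force: [0.3, 0.5, -1.0]
gripper_width: 0.0276
```

```bash
python3 - <<'E'
from h import *
s=bot.state();print(s['tcp_pos'],s['wrist_force'],s['ft_torque'])
p=slot(.0295);goal([*p,.212],-95.8)
E
```

```text
[ 0.56276894 -0.21229177  0.2267295 ] [ 0.27146927  0.5348972  -0.99451051] [ 0.05226937 -0.08238885  0.02252923]
travel [0.01 1.47 0.02] rot [-0.04 -0.03 -0.  ] t 10.35
```

Request:
{"name": "play_rows", "arguments": {
  "deltas": [
    {"travel": [0,0.8,0],"delta_rot": [0,0,0]},
    {"travel": [0,1.2,0],"delta_rot": [0,0,0]},
    {"travel": [0,1.4,0],"delta_rot": [0,0,0]},
    {"travel": [0,1.6,0],"delta_rot": [0,0,0]},
    {"travel": [0,1.7,0],"delta_rot": [0,0,0]},
    {"travel": [0,1.7,0],"delta_rot": [0,0,0]}
  ]
}}

```text
time: 11.1
tcp_pos: [0.5631, -0.2121, 0.212]
ee_rot: [-1.158, 1.282, -1.285]
wrist_force: [-5.3, 2.3, 13.1]
gripper_width: 0.0273
```

Slot 2 also stops it at the block top. Before I believe that, I'll check the blade's thickness in the earlier overhead picture, in case this is only misalignment.

```bash
python3 - <<'E'
import cv2
im=cv2.imread('pics/w2.png')[110:230,280:440];cv2.imwrite('pics/w2c.png',cv2.resize(im,None,fx=5,fy=5,interpolation=cv2.INTER_CUBIC))
E
```

```text
(no output)
```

View pics/w2c.png

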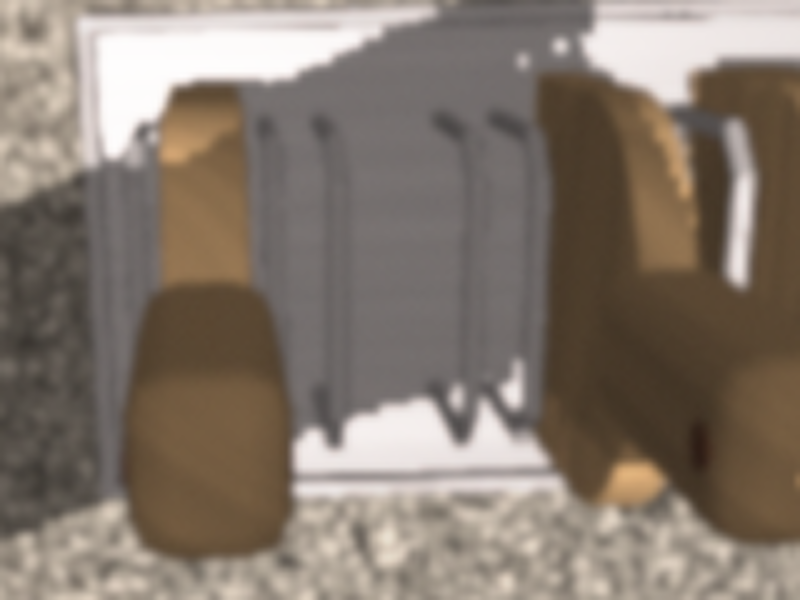

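The front blade is about 17 px wide. Scaled by the known handle, that is about 19 mm, so refusing the 17 mm slot is genuine. Contact there was real, at 13 N. On to slot 3.

```bash
python3 - <<'E'
from h import *
p=slot(-.0085);goal([*p,.227],-95.8)
E
```

```text
travel [ 3.84 -1.5  -0.  ] rot [-0.13 -0.02  0.03] t 11.1
```

Request:
{"name": "play_rows", "arguments": {
  "deltas": [
    {"travel": [0,-1.5,0],"delta_rot": [0,0,0]},
    {"travel": [0,-1.5,0],"delta_rot": [-0.1,0,0]},
    {"travel": [2,-1.5,0],"delta_rot": [-0.1,0,0]},
    {"travel": [3.8,-1.5,0],"delta_rot": [-0.1,0,0]},
    {"travel": [3.8,-1.5,0],"delta_rot": [-0.1,0,0]},
    {"travel": [3.8,-1.5,0],"delta_rot": [-0.1,0,0]}
  ]
}}

```text
time: 11.85
tcp_pos: [0.5591, -0.2498, 0.2266]
ee_rot: [-1.159, 1.284, -1.284]
wrist_force: [-0.2, 0.5, -1.9]
gripper_width: 0.0272
```

```bash
python3 - <<'E'
from h import *
s=bot.state();print(s['tcp_pos'],s['wrist_force'],s['ft_torque'])
p=slot(-.0085);goal([*p,.212],-95.8)
E
```

```text
[ 0.55907672 -0.24975583  0.22658497] [-0.23859534  0.45583612 -1.87512888] [-0.00370359 -0.00141488 -0.01214258]
travel [0.05 1.46 0.01] rot [-0.   -0.04 -0.01] t 11.85
```

Request:
{"name": "play_rows", "arguments": {
  "deltas": [
    {"travel": [0.05,0.8,0],"delta_rot": [0,0,0]},
    {"travel": [0.05,1.2,0],"delta_rot": [0,0,0]},
    {"travel": [0.05,1.4,0],"delta_rot": [0,0,0]},
    {"travel": [0.05,1.6,0],"delta_rot": [0,0,0]},
    {"travel": [0.05,1.8,0],"delta_rot": [0,0,0]},
    {"travel": [0.05,1.8,0],"delta_rot": [0,0,0]}
  ]
}}

```text
time: 12.6
tcp_pos: [0.559, -0.2502, 0.2085]
ee_rot: [-1.159, 1.284, -1.284]
wrist_force: [0.4, 0.1, -1.0]
gripper_width: 0.0275
```

It is entering slot 3 with no force. Lowering it slowly towards the floor.

Request:
{"name": "play_rows", "arguments": {
  "deltas": [
    {"travel": [0,0.6,0],"delta_rot": [0,0,0]},
    {"travel": [0,1.2,0],"delta_rot": [0,0,0]},
    {"travel": [0,1.8,0],"delta_rot": [0,0,0]},
    {"travel": [0,2.4,0],"delta_rot": [0,0,0]},
    {"travel": [0,2.4,0],"delta_rot": [0,0,0]}
  ]
}}

```text
time: 13.22
tcp_pos: [0.5587, -0.2501, 0.1838]
ee_rot: [-1.16, 1.285, -1.283]
wrist_force: [-0.8, -0.3, -1.9]
gripper_width: 0.0276
```

Request:
{"name": "play_rows", "arguments": {
  "deltas": [
    {"travel": [0,0.6,0],"delta_rot": [0,0,0]},
    {"travel": [0,1.2,0],"delta_rot": [0,0,0]},
    {"travel": [0,1.7,0],"delta_rot": [0,0,0]},
    {"travel": [0,2.0,0],"delta_rot": [0,0,0]},
    {"travel": [0,2.2,0],"delta_rot": [0,0,0]},
    {"travel": [0,2.35,0],"delta_rot": [0,0,0]},
    {"travel": [0,2.4,0],"delta_rot": [0,0,0]},
    {"travel": [0,2.4,0],"delta_rot": [0,0,0]}
  ]
}}

```text
time: 14.22
tcp_pos: [0.559, -0.2502, 0.1624]
ee_rot: [-1.159, 1.284, -1.284]
wrist_force: [-7.0, 2.6, 15.4]
gripper_width: 0.0275
```

It is on the floor: TCP at 0.1624 against an expected 0.162, with floor contact force. I'll relieve the pressure, open, and retreat straight up.

Request:
{"name": "play_rows", "arguments": {
  "deltas": [
    {"travel": [0,0,0],"delta_rot": [0,0,0]},
    {"travel": [0,0,0],"delta_rot": [0,0,0]},
    {"travel": [0,0,0],"delta_rot": [0,0,0]}
  ]
}}

```text
time: 14.6
tcp_pos: [0.559, -0.2502, 0.1623]
ee_rot: [-1.159, 1.283, -1.284]
wrist_force: [-1.2, -0.1, -0.7]
gripper_width: 0.0273
```

Request:
{"name": "play_rows", "arguments": {
  "deltas": [
    {"travel": [0,0,0],"delta_rot": [0,0,0]},
    {"travel": [0,0,0],"delta_rot": [0,0,0]},
    {"travel": [0,0,0],"delta_rot": [0,0,0]},
    {"travel": [0,0,0],"delta_rot": [0,0,0]},
    {"travel": [0,0,0],"delta_rot": [0,0,0]},
    {"travel": [0,0,0],"delta_rot": [0,0,0]},
    {"travel": [0,0,0],"delta_rot": [0,0,0]},
    {"travel": [0,0,0],"delta_rot": [0,0,0]}
  ],
  "jaw": -1
}}

```text
time: 15.6
tcp_pos: [0.559, -0.2502, 0.1623]
ee_rot: [-1.159, 1.284, -1.284]
wrist_force: [0.3, -0.1, 0.0]
gripper_width: 0.0852
```

Request:
{"name": "play_rows", "arguments": {
  "deltas": [
    {"travel": [0,-1,0],"delta_rot": [0,0,0]},
    {"travel": [0,-3,0],"delta_rot": [0,0,0]},
    {"travel": [0,-6,0],"delta_rot": [0,0,0]},
    {"travel": [0,-10,0],"delta_rot": [0,0,0]},
    {"travel": [0,-14,0],"delta_rot": [0,0,0]},
    {"travel": [0,-14,0],"delta_rot": [0,0,0]},
    {"travel": [0,-14,0],"delta_rot": [0,0,0]}
  ]
}}

```text
time: 16.48
tcp_pos: [0.5589, -0.2501, 0.3023]
ee_rot: [-1.159, 1.283, -1.284]
wrist_force: [0.5, -0.8, -0.1]
gripper_width: 0.0856
```

```bash
python3 - <<'E'
from h import *
s=bot.state();print(s['tcp_pos'],s['wrist_force'],s['time'])
a=save('wrist','w4.png');b=save('scene','s4.png')
cv2.imwrite('pics/f.png',cv2.resize(np.hstack([a,b[100:300,200:520].repeat(2,0).repeat(2,1)]),None,fx=.62,fy=.62,interpolation=cv2.INTER_AREA)[:,:,::-1])
E
```

```text
[ 0.558875   -0.25012566  0.30231918] [ 0.48657046 -0.83189742 -0.10927098] 16.475
```

View pics/f.png

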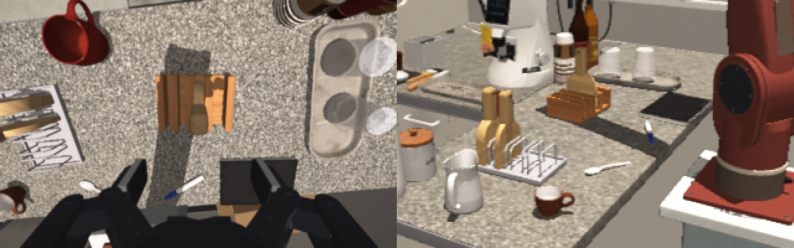

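The picture shows the paddle upright in the third slot (left view, about (200,105)). The two wet paddles are still in the drainer, the bystanders haven't moved, and the gripper is clear.

```bash
python3 -c "
from station import bot
print(bot.job_done(), bot.state()['time'])"
```

```text
the job is handed in; nothing more can be done
the job is handed in; nothing more can be done
```

The front paddle now stands blade down in slot 3, the 23 mm one, and the job is handed in at about 17 s of the 51 s allowed.

- **Slot 1 (11 mm):** the lower edge stopped at the block's top with about 22 N on it.
- **Slot 2 (17 mm):** it stopped at the same height with about 13 N on it. I didn't shift it sideways to rule out misalignment. Instead I checked the earlier overhead picture, where the blade measures about 19 mm thick, too thick for this slot.
- **Slot 3 (23 mm):** it went in without force. I lowered it until it met the floor, with the TCP at 0.1624 m against 0.162 m expected, then eased off the pressure before opening the gripper.

The final pictures show the paddle upright, both wet paddles in the drainer, the mug, cup and jug in place, and the gripper clear above. The top camera put the block's centre about 5 mm from where the wrist camera did. I used the wrist camera's position, and the free entry into slot 3 bore it out.

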